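# Find the tired spring mount of the sculpture plinth

## Robot

A 6-joint arm with a two-finger parallel gripper is mounted at the origin on the work surface. World frame = base frame: x ahead of the robot, y to its left, z up, the work surface at z = 0. Lengths are in mm, angles in rad, forces in N, time in s.
With the tool pointing down it reaches from about 350 to 875 mm from the base axis. Payload 4.2 kg.
Tool frame: the origin (TCP) lies at the very end of the fingers, on their centre line; the grasp point (between the pads) lies 19 mm behind it; z points along the fingers, y is the line along which they close (so a half turn about z gives the same grasp; the last joint's range is limited). The gripper opens to 85 mm and grips with 20 to 120 N. Pads are 22 mm wide; open, the fingers measure 114 mm over their backs; the gripper's body (76 mm by 85 mm) begins 54 mm behind the grasp point. The pads swing forward as they close: fully open they stand 13 mm farther back than shut.
Start: joints at [1.449, 0.385, 0.008, 0, -1.194, -0.259], TCP at [232.256, 580.221, 231.312] pointing down, gripper open.
Joint ranges: [-3.14, 3.14], [-1.21, 2.06], [-1.07, 1.41], [-3.16, 2.05], [-2.99, -0.16], [-3.1, 3.1]. Speed limits (rad/s): [2.79, 2.79, 3.14, 3.14, 3.14, 3.14].

## Interface

Orientations are given as a unit quaternion [x, y, z, w].
In Python, from bench import read_state, get_image, camera_model, job_done gives the robot as it stands.
- The arm moves only by the shell command python3 -m handwheel 'ROWS'. ROWS is JSON, a list of rows, each a list of 7 numbers: the shift along the tool's x, y, z in m, then the turn, a rotation vector about the tool's x, y, z in rad, then the gripper's target within -1 to 1 (fully open at 1, half-way at 0, shut at -1). In form: [[dx, dy, dz, wx, wy, wz, jaw], ...]. A call has 1 to 10 rows; each row is the pose to reach, as a shift and turn from the pose commanded when the call began, along the tool's axes at that moment; what a row does not reach only later rows make up. A row lasts 1/8 s, in which the tool goes at most 62.5 mm and 10.7 degrees, less where a joint would pass 70% of its speed; a pose out of reach is approached as far as the arm can. A call with a gripper value outside its range is refused whole. The fingers move at their own pace and stop on an object; the grip force is fixed at half the most. Time passes only in rows, so rows that repeat a pose let the fingers close. It gives the time, the measured TCP pose, the force, the opening and the grip force at its end, in the units of the state.
- read_state(): the state, without advancing time (a new reading comes with each control period).
- get_image(name): name is "side" or "top"; returns (picture, depth): 420x560x3 uint8, blue, green, red; 420x560 float32, mm along the optical axis (not along the pixel's ray), 0 where there is no reading.
- camera_model(name): a dict with "K" (3x3 intrinsics, pixels), "rvec" (rotation vector, rad) and "tvec" (3), from world to camera coordinates, as OpenCV has them. Camera axes: x right, y down, z forward; pixel columns grow to the right and rows downward; lengths in mm; the calibration is good to about 2 mm. A picture is of the moment at which its call begins. camera_model takes no time and is no camera call.
- job_done(): hands the job in; it is judged then, once.
The state is a dict: "clock": time; "joints": joint angles; "joint_vel": joint speeds; "joint_efforts": joint torques, N m; "position": TCP position; "ee_rot": TCP orientation; "contact_force": force on the tool from outside, world axes, zero at the start; "wrist_torque": the same for the moment, N m; "gripper_width": finger opening in mm; "grasp_force": force on a finger pad.
Only numpy, scipy, OpenCV 4.12 (cv2) and the standard library are available. Lean on these libraries where they do the work, as an engineer would, in place of code of your own. Each camera call takes 0.05 s, during which the arm holds its last target. There are 200 camera calls.

## Task

One of the three spring mounts for the sculpture's plinth has gone soft. Press each of the three black pads straight down by about 8 mm with the fingertips and let it spring back, and only then push the red tag on the softest mount fully down to mark it for replacement. Leave the other two tags up, pull nothing up, and leave the vase, jar and spatula alone.

Things in the scene. Friction and masses are not known exactly. Their poses are not given: they have to be found in the camera images.
- mount_a: Steel-footed spring mount, fixed to the bench: dark base plate 140 x 64 x 8 mm. Origin under the centre of the plate, z up; the round pad's axis lies 35 mm along its +x, the square tag's axis 45 mm along its -x (80 mm apart). The three mounts look alike; the softest spring sits under a different pad at every start and can be found only by pressing (the rules call it softest_spring; its place is not given).
- pad_a_top (a point): Centre of the top of this mount's black rubber pad (52 mm across, 18 mm thick, top 64 mm above the bench at rest, travels up to 14 mm down, springs back when let go). Moves with the pad.
- pad_a (a joint): How far the pad is pressed down, m: 0 at rest, 0.014 bottomed, negative if pulled up. The spring is linear: the softest pad takes about half a newton per mm, the two others about 1 N per mm or more.
- ring_a (a joint): Orange travel ring, 43 mm across, under the pad's edge: 0 at the start; a pad pressed down pushes it along from 2 mm before (ring = deepest travel less up to 2 mm) and it stays there when the pad comes back, m.
- tag_a_top (a point): Centre of the top of this mount's red square tag (24 x 26 mm, on a grey 34 x 36 mm housing 36 mm high). Top 52 mm above the bench when up, 40 mm when down. Moves with the tag.
- tag_a (a joint): How far the tag is pushed down, m: 0 up, 0.012 fully down. Stiff friction fit of about 4 N: it stays where it is left and has no spring.
- mount_b: Steel-footed spring mount, fixed to the bench: dark base plate 140 x 64 x 8 mm. Origin under the centre of the plate, z up; the round pad's axis lies 35 mm along its +x, the square tag's axis 45 mm along its -x (80 mm apart). The three mounts look alike; the softest spring sits under a different pad at every start and can be found only by pressing (the rules call it softest_spring; its place is not given).
- pad_b_top (a point): Centre of the top of this mount's black rubber pad (52 mm across, 18 mm thick, top 64 mm above the bench at rest, travels up to 14 mm down, springs back when let go). Moves with the pad.
- pad_b (a joint): How far the pad is pressed down, m: 0 at rest, 0.014 bottomed, negative if pulled up. The spring is linear: the softest pad takes about half a newton per mm, the two others about 1 N per mm or more.
- ring_b (a joint): Orange travel ring, 43 mm across, under the pad's edge: 0 at the start; a pad pressed down pushes it along from 2 mm before (ring = deepest travel less up to 2 mm) and it stays there when the pad comes back, m.
- tag_b_top (a point): Centre of the top of this mount's red square tag (24 x 26 mm, on a grey 34 x 36 mm housing 36 mm high). Top 52 mm above the bench when up, 40 mm when down. Moves with the tag.
- tag_b (a joint): How far the tag is pushed down, m: 0 up, 0.012 fully down. Stiff friction fit of about 4 N: it stays where it is left and has no spring.
- mount_c: Steel-footed spring mount, fixed to the bench: dark base plate 140 x 64 x 8 mm. Origin under the centre of the plate, z up; the round pad's axis lies 35 mm along its +x, the square tag's axis 45 mm along its -x (80 mm apart). The three mounts look alike; the softest spring sits under a different pad at every start and can be found only by pressing (the rules call it softest_spring; its place is not given).
- pad_c_top (a point): Centre of the top of this mount's black rubber pad (52 mm across, 18 mm thick, top 64 mm above the bench at rest, travels up to 14 mm down, springs back when let go). Moves with the pad.
- pad_c (a joint): How far the pad is pressed down, m: 0 at rest, 0.014 bottomed, negative if pulled up. The spring is linear: the softest pad takes about half a newton per mm, the two others about 1 N per mm or more.
- ring_c (a joint): Orange travel ring, 43 mm across, under the pad's edge: 0 at the start; a pad pressed down pushes it along from 2 mm before (ring = deepest travel less up to 2 mm) and it stays there when the pad comes back, m.
- tag_c_top (a point): Centre of the top of this mount's red square tag (24 x 26 mm, on a grey 34 x 36 mm housing 36 mm high). Top 52 mm above the bench when up, 40 mm when down. Moves with the tag.
- tag_c (a joint): How far the tag is pushed down, m: 0 up, 0.012 fully down. Stiff friction fit of about 4 N: it stays where it is left and has no spring.
- vase: Loose blue glazed bud vase, 62 mm across, 105 mm tall, standing on the bench beyond the mounts; origin under its centre. To be left alone.
- jar: Loose amber glaze jar with black cap, 56 mm across, 75 mm tall, standing on the bench beyond the mounts; origin under its centre. To be left alone.
- spatula: Loose wooden-handled modelling spatula, 180 mm long, lying on the bench on the robot's side of the mounts, its x axis along the tool. To be left alone.

How it is judged:
By the outcome, as a careful person would: the job done as asked, in the order asked, and still so for the second after the job is handed in, with the robot touching nothing.
It also fails if it takes over 56 s, if anything falls off the work surface, if the arm or the gripper's body presses on something with over 40 N, if the wrist force passes 120 N, or if a joint passes its speed limit or range.

## Working session

There is one attempt and no reset: what is moved stays moved. The work goes in short steps, Python scripts to look and compute and a shell command to move; the robot and the scene stay as the last step left them, time stands still between calls to the robot, and variables do not carry over. Pictures are saved under pics/ and viewed, at most 10 in all, crops included, and the job is handed in when it is done.

```bash
mkdir -p pics; cat > h.py <<'E'
from bench import *
import cv2, numpy as np
def cam(n):
    m=camera_model(n); R=cv2.Rodrigues(np.array(m["rvec"],float))[0]
    return np.array(m["K"],float),R,np.array(m["tvec"],float).ravel()
def world(n,u,v,d):
    K,R,t=cam(n); p=np.linalg.inv(K)@[u,v,1]*d
    return R.T@(p-t)
def plane(n,u,v,z):
    K,R,t=cam(n); r=R.T@np.linalg.inv(K)@[u,v,1]; c=-R.T@t
    return c+r*(z-c[2])/r[2]
E
python3 - <<'E'
from h import *
for n in("top","side"):
    p,d=get_image(n); cv2.imwrite(f"pics/{n}0.png",p); np.save(f"{n}_d.npy",d)
s=read_state(); print(s)
E
```

```text
{'clock': 0.1, 'joints': array([ 1.44858778e+00,  3.85495053e-01,  6.75041462e-03, -4.30650402e-04,
       -1.19396064e+00, -2.58606269e-01]), 'joint_vel': array([-0.00044524, -0.00189251,  0.00270406,  0.00171157,  0.00058867,
        0.00071888]), 'joint_efforts': array([-1.01228254e-04, -3.93318093e+01,  1.88929063e+01,  4.19791415e+00,
       -2.56758824e-03,  3.17801465e-06]), 'position': array([232.08676552, 579.75711523, 230.31757631]), 'ee_rot': array([ 9.81911709e-01, -1.89336855e-01, -1.34631811e-04,  9.65897603e-04]), 'contact_force': array([-0.40070008,  0.73240725,  0.6743708 ]), 'wrist_torque': array([-0.02115931, -0.00493682, -0.03826364]), 'grasp_force': 0.0, 'gripper_width': 85.35861412134626}
```

View pics/top0.png

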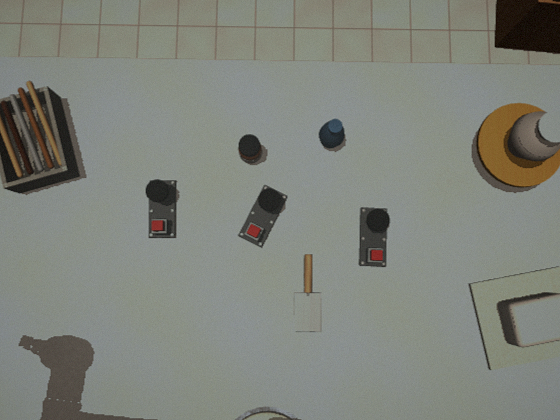

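View pics/side0.png

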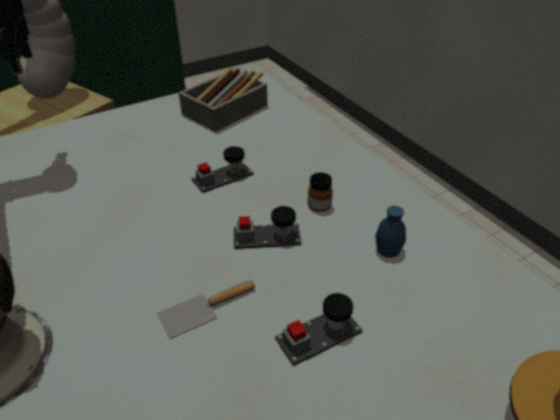

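Top view: three mounts, pads near (158,191), (270,201) and (377,219), with tags near (159,226), (255,231) and (376,255). The jar is at (251,148), the vase at (332,134) and the spatula at (308,290). Next I'll take exact centroids.

```bash
python3 - <<'E'
from h import *
p=cv2.imread("pics/top0.png"); d=np.load("top_d.npy")
hsv=cv2.cvtColor(p,cv2.COLOR_BGR2HSV)
K,R,t=cam("top"); 
# full point cloud
vv,uu=np.mgrid[0:420,0:560]
P=(np.stack([(uu-K[0,2])/K[0,0]*d,(vv-K[1,2])/K[1,1]*d,d],-1)-t)@R
print("campos",-R.T@t,"mm/px",1200/K[0,0], "table z", np.median(P[230:260,100:130,2]))
for n,(pu,pv),(tu,tv) in(("L",(158,191),(159,226)),("M",(270,201),(255,231)),("R",(377,219),(376,255))):
    def reg(u,v,r,m):
        k=np.zeros(m.shape,bool);k[v-r:v+r+1,u-r:u+r+1]=1;k&=m;return k
    a=reg(pu,pv,17,(P[...,2]>56)&(P[...,2]<80)); b=reg(tu,tv,14,(hsv[...,1]>150)&(hsv[...,2]>90)&((hsv[...,0]<10)|(hsv[...,0]>170)))
    for k,z in((a,64),(b,52)):
        us,vs=uu[k].mean(),vv[k].mean()
        ex=P[k]; print(n,z,k.sum(),round(us,1),round(vs,1),plane("top",us,vs,z).round(1),"depth mean",ex.mean(0).round(1),"ext",np.ptp(ex[:,:2],axis=0).round(0))
    pa=plane("top",uu[a].mean(),vv[a].mean(),64);tb=plane("top",uu[b].mean(),vv[b].mean(),52);print("dist",np.linalg.norm((pa-tb)[:2]),"ang",np.degrees(np.arctan2(*(pa-tb)[[1,0]])))
big=cv2.resize(p[160:280,130:410],None,fx=2.85,fy=2.85,interpolation=cv2.INTER_CUBIC);cv2.imwrite("pics/crop.png",big)
for q,z in(((308,255),15),((251,148),75),((332,134),105)):print(plane("top",*q,z).round(0))
s=read_state();from scipy.spatial.transform import Rotation as Ro
print(Ro.from_quat(s["ee_rot"]).as_matrix().round(3))
E
```

```text
campos [ 413.71943836  -10.62146053 1115.99831753] mm/px 2.582475037790584 table z -0.13143148672609334
L 64 391 156.9 190.0 [596.4 261.1  64. ] depth mean [596.6 261.2  63.4] ext [51. 51.]
L 52 99 157.0 225.0 [517.1 260.2  52. ] depth mean [517.1 260.3  51.9] ext [19. 25.]
dist 79.37646633752733 ang 0.6032312662592191
M 64 398 269.4 199.0 [579.5   2.8  64. ] depth mean [579.6   2.8  63.4] ext [51. 48.]
M 52 103 253.4 230.5 [507.6  38.4  52. ] depth mean [507.6  38.4  52.1] ext [26. 28.]
dist 80.30197100534453 ang -26.334531022355176
R 64 403 378.2 219.4 [ 536.2 -246.1   64. ] depth mean [ 536.2 -246.2   63.5] ext [51. 49.]
R 52 107 376.2 254.5 [ 456.6 -243.2   52. ] depth mean [ 456.6 -243.3   51.4] ext [21. 25.]
dist 79.62063143019057 ang -2.109271841735651
[455. -90.  15.]
[696.  47.  75.]
[ 723. -136.  105.]
[[ 0.928 -0.372 -0.001]
 [-0.372 -0.928 -0.002]
 [ 0.     0.002 -1.   ]]
```

View pics/crop.png

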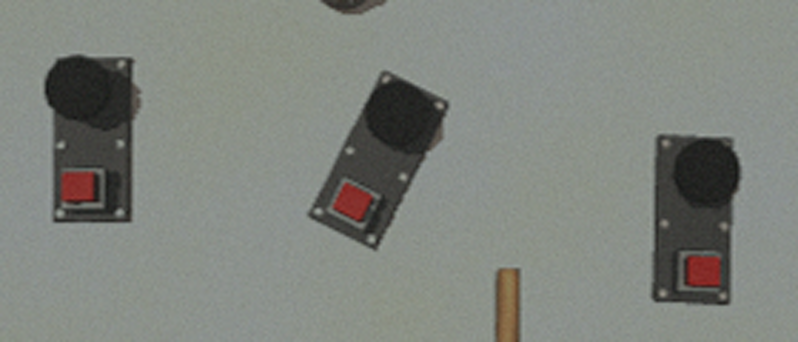

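All three tag-to-pad distances come out at 80 mm and the heights match, so the measurements hold. I'll move above pad L, aligned with the world axes and with the fingers shut.

```bash
python3 -m handwheel '[[0.0565,0.020,0.010,0,0,-0.1,-1],[0.113,0.040,0.025,0,0,-0.2,-1],[0.170,0.060,0.045,0,0,-0.3,-1],[0.228,0.080,0.065,0,0,-0.381,-1],[0.285,0.100,0.085,0,0,-0.381,-1],[0.342,0.120,0.100,0,0,-0.381,-1],[0.400,0.140,0.115,0,0,-0.381,-1],[0.4565,0.1606,0.130,0,0,-0.381,-1],[0.4565,0.1606,0.130,0,0,-0.381,-1],[0.4565,0.1606,0.130,0,0,-0.381,-1]]'
```

```text
clock: 1.35
position: [596.3, 261.0, 100.6]
ee_rot: [1.0, -0.0, -0.001, 0.0]
contact_force: [0.3, 0.1, 0.2]
gripper_width: 0.1
grasp_force: 0.0
```

```bash
python3 -m handwheel '[[0,0,0.015,0,0,0,-1],[0,0,0.030,0,0,0,-1],[0,0,0.036,0,0,0,-1],[0,0,0.039,0,0,0,-1],[0,0,0.041,0,0,0,-1],[0,0,0.041,0,0,0,-1],[0,0,0.041,0,0,0,-1]]'; python3 -m handwheel '[[0,0,0.002,0,0,0,-1],[0,0,0.004,0,0,0,-1],[0,0,0.004,0,0,0,-1],[0,0,0.004,0,0,0,-1]]'
```

```text
clock: 2.22
position: [596.5, 261.6, 60.9]
ee_rot: [1.0, 0.0, 0.0, -0.0]
contact_force: [-3.0, 1.1, 4.3]
gripper_width: 0.0
grasp_force: 2.0
clock: 2.72
position: [596.6, 261.6, 57.5]
ee_rot: [1.0, 0.0, 0.0, -0.0]
contact_force: [-4.7, 0.4, 8.9]
gripper_width: -0.1
grasp_force: 4.1
```

```bash
python3 -m handwheel '[[0,0,0.0015,0,0,0,-1],[0,0,0.0018,0,0,0,-1],[0,0,0.0018,0,0,0,-1],[0,0,0.0018,0,0,0,-1]]'; python3 -m handwheel '[[0,0,-0.004,0,0,0,-1],[0,0,-0.009,0,0,0,-1],[0,0,-0.020,0,0,0,-1],[0,0,-0.040,0,0,0,-1],[0,0,-0.040,0,0,0,-1]]'
```

```text
clock: 3.22
position: [596.6, 261.6, 56.2]
ee_rot: [1.0, 0.0, 0.001, -0.0]
contact_force: [-5.8, -0.8, 10.7]
gripper_width: -0.1
grasp_force: 5.0
clock: 3.85
position: [597.9, 262.1, 96.3]
ee_rot: [1.0, 0.0, 0.002, -0.001]
contact_force: [-0.6, 0.6, 0.3]
gripper_width: 0.1
grasp_force: 0.0
```

```bash
python3 -m handwheel '[[-0.004,0.05,0,0,0,0,-1],[-0.008,0.105,0,0,0,0,-1],[-0.012,0.16,0,0,0,0,-1],[-0.016,0.215,0,0,0,0,-1],[-0.0175,0.2585,0,0,0,0,-1],[-0.0175,0.2585,0,0,0,0,-1],[-0.0175,0.2585,0,0,0,0,-1],[-0.0175,0.2585,0,0,0,0,-1]]'; python3 -m handwheel '[[0,0,0.015,0,0,0,-1],[0,0,0.027,0,0,0,-1],[0,0,0.032,0,0,0,-1],[0,0,0.034,0,0,0,-1],[0,0,0.034,0,0,0,-1],[0,0,0.034,0,0,0,-1]]'; python3 -m handwheel '[[0,0,0.002,0,0,0,-1],[0,0,0.004,0,0,0,-1],[0,0,0.004,0,0,0,-1],[0,0,0.004,0,0,0,-1]]'
```

```text
clock: 4.85
position: [579.1, 4.0, 94.2]
ee_rot: [1.0, 0.001, -0.0, -0.0]
contact_force: [-0.7, 0.0, 0.4]
gripper_width: 0.2
grasp_force: 0.0
clock: 5.6
position: [578.9, 2.9, 60.9]
ee_rot: [1.0, 0.0, 0.0, 0.0]
contact_force: [-2.6, 1.2, 3.0]
gripper_width: -0.6
grasp_force: 1.5
clock: 6.1
position: [579.0, 2.8, 57.2]
ee_rot: [1.0, 0.0, 0.0, 0.0]
contact_force: [-3.8, 0.8, 6.7]
gripper_width: 0.1
grasp_force: 3.4
```

```bash
python3 -m handwheel '[[0,0,0.001,0,0,0,-1],[0,0,0.0014,0,0,0,-1],[0,0,0.0014,0,0,0,-1],[0,0,0.0014,0,0,0,-1]]'; python3 -m handwheel '[[0,0,-0.004,0,0,0,-1],[0,0,-0.009,0,0,0,-1],[0,0,-0.020,0,0,0,-1],[0,0,-0.040,0,0,0,-1],[0,0,-0.040,0,0,0,-1]]';  python3 -m handwheel '[[-0.008,0.05,0,0,0,0,-1],[-0.017,0.10,0,0,0,0,-1],[-0.026,0.15,0,0,0,0,-1],[-0.035,0.2,0,0,0,0,-1],[-0.043,0.249,0,0,0,0,-1],[-0.043,0.249,0,0,0,0,-1],[-0.043,0.249,0,0,0,0,-1],[-0.043,0.249,0,0,0,0,-1]]'
```

```text
clock: 6.6
position: [579.0, 2.9, 56.0]
ee_rot: [1.0, 0.0, 0.0, 0.0]
contact_force: [-4.6, 0.5, 7.9]
gripper_width: 0.2
grasp_force: 3.9
clock: 7.22
position: [580.6, 3.3, 96.8]
ee_rot: [1.0, 0.0, 0.002, -0.0]
contact_force: [0.0, -0.7, -0.1]
gripper_width: -0.1
grasp_force: 0.0
clock: 8.22
position: [536.2, -245.0, 94.9]
ee_rot: [1.0, 0.001, -0.0, -0.0]
contact_force: [0.2, -0.3, 0.1]
gripper_width: -0.2
grasp_force: 0.0
```

```bash
python3 -m handwheel '[[0,0,0.015,0,0,0,-1],[0,0,0.027,0,0,0,-1],[0,0,0.032,0,0,0,-1],[0,0,0.035,0,0,0,-1],[0,0,0.035,0,0,0,-1],[0,0,0.035,0,0,0,-1]]'; python3 -m handwheel '[[0,0,0.002,0,0,0,-1],[0,0,0.0038,0,0,0,-1],[0,0,0.0038,0,0,0,-1],[0,0,0.0038,0,0,0,-1]]'
```

```text
clock: 8.98
position: [536.1, -246.2, 60.5]
ee_rot: [1.0, 0.0, 0.0, 0.0]
contact_force: [-1.0, 0.8, 1.6]
gripper_width: 0.1
grasp_force: 0.8
clock: 9.48
position: [536.2, -246.2, 56.5]
ee_rot: [1.0, 0.0, 0.0, 0.0]
contact_force: [-0.6, 0.2, 2.1]
gripper_width: 0.1
grasp_force: 1.7
```

```bash
python3 -m handwheel '[[0,0,0.0005,0,0,0,-1],[0,0,0.0006,0,0,0,-1],[0,0,0.0006,0,0,0,-1]]'; python3 -m handwheel '[[0,0,-0.004,0,0,0,-1],[0,0,-0.009,0,0,0,-1],[0,0,-0.020,0,0,0,-1],[0,0,-0.040,0,0,0,-1],[-0.040,-0.0015,-0.040,0,0,0,-1],[-0.0795,-0.003,-0.040,0,0,0,-1],[-0.0795,-0.003,-0.040,0,0,0,-1],[-0.0795,-0.003,-0.040,0,0,0,-1]]'
python3 - <<'E'
from h import *
p,d=get_image("side"); 
c=[cv2.resize(p[y:y+60,x:x+60],(260,260),interpolation=cv2.INTER_CUBIC) for x,y in((205,135),(255,195),(308,285))]
cv2.imwrite("pics/rings.png",np.hstack(c))
E
```

```text
clock: 9.85
position: [536.2, -246.2, 55.9]
ee_rot: [1.0, 0.0, 0.0, 0.0]
contact_force: [0.1, 0.3, 4.3]
gripper_width: 0.0
grasp_force: 2.1
clock: 10.85
position: [457.3, -243.2, 96.4]
ee_rot: [1.0, 0.0, 0.001, 0.0]
contact_force: [0.7, -0.5, 0.1]
gripper_width: -0.3
grasp_force: 0.0
```

View pics/rings.png

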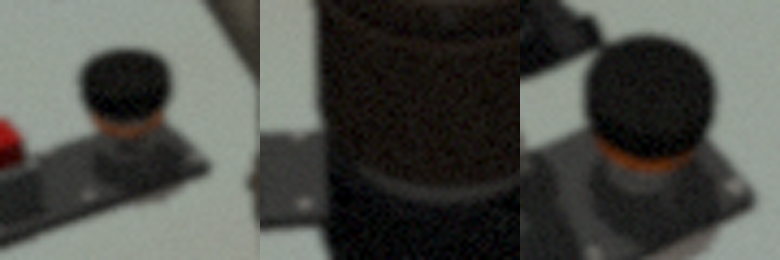

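Rings are down and visible on L (130,125) and R (645,163); the arm hides M. Force at about 8 mm was 10.7 N for L, 7.9 N for M and 4.3 N for R. R is the softest, so I'll push its tag.

```bash
python3 -m handwheel '[[0,0,0.020,0,0,0,-1],[0,0,0.038,0,0,0,-1],[0,0,0.044,0,0,0,-1],[0,0,0.048,0,0,0,-1],[0,0,0.052,0,0,0,-1],[0,0,0.0555,0,0,0,-1],[0,0,0.0555,0,0,0,-1],[0,0,0.0555,0,0,0,-1]]'; python3 -m handwheel '[[0,0,0.001,0,0,0,-1],[0,0,0.0015,0,0,0,-1],[0,0,0.0015,0,0,0,-1]]'
```

```text
clock: 11.9
position: [457.2, -243.4, 40.3]
ee_rot: [1.0, 0.0, 0.001, 0.0]
contact_force: [0.0, -0.3, -0.1]
gripper_width: 0.4
grasp_force: 0.0
clock: 12.28
position: [457.2, -243.4, 40.1]
ee_rot: [1.0, 0.0, 0.001, 0.0]
contact_force: [-2.2, 1.6, 7.6]
gripper_width: 0.1
grasp_force: 4.3
```

```bash
python3 -m handwheel '[[0,0,0.001,0,0,0,-1],[0,0,0.002,0,0,0,-1],[0,0,0.002,0,0,0,-1]]'; python3 -m handwheel '[[0,0,-0.010,0,0,0,-1],[0,0,-0.030,0,0,0,-1],[0,0,-0.070,0,0,0,-1],[0,0,-0.12,0,0,0,-1],[-0.03,0.06,-0.14,0,0,0,-1],[-0.03,0.12,-0.14,0,0,0,-1],[-0.03,0.18,-0.14,0,0,0,-1],[-0.03,0.18,-0.14,0,0,0,-1],[-0.03,0.18,-0.14,0,0,0,-1]]'
python3 - <<'E'
from h import *
p,d=get_image("side"); q,e=get_image("top")
c=[cv2.resize(p[y:y+60,x:x+60],(260,260),interpolation=cv2.INTER_CUBIC) for x,y in((190,135),(235,190),(308,285))]
t=cv2.resize(q[120:340,130:410],(780,600)) [:, :]
cv2.imwrite("pics/end.png",np.vstack([np.hstack(c),cv2.resize(q[120:300,130:410],(780,330))]))
for n,(u,v) in dict(L=(157,225),M=(253,230),R=(376,255)).items(): print(n,np.median([world("top",a,b,e[b,a])[2] for a in range(u-2,u+3) for b in range(v-2,v+3)]))
E
```

```text
clock: 12.65
position: [457.2, -243.5, 39.9]
ee_rot: [1.0, 0.001, 0.001, 0.001]
contact_force: [-4.7, 5.0, 22.1]
gripper_width: -0.1
grasp_force: 10.8
clock: 13.78
position: [426.0, -423.2, 176.0]
ee_rot: [1.0, -0.0, -0.0, -0.0]
contact_force: [0.3, 0.5, 0.0]
gripper_width: -0.3
grasp_force: 0.0
L 51.74763821071279
M 51.311283530475926
R 40.64949037697747
```

View pics/end.png

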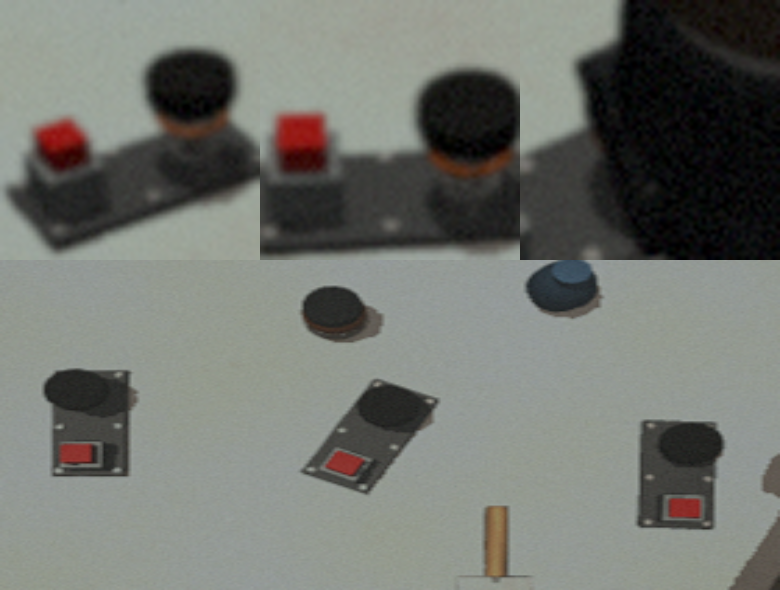

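The rings on L (190,125) and M (470,160) are down and their tags are still up. R's tag at (684,508) is flush at 40 mm, and the vase, jar and spatula haven't moved.

```bash
python3 -c "from bench import *; print(job_done())"
```

```text
the job is handed in; nothing more can be done
None
```

I pressed all three pads about 8 mm and let them spring back, then pushed the tag fully down on the right-hand mount, the softest (4.3 N against 7.9 N and 10.7 N). The other two tags are still up, the vase, jar and spatula were left alone, and the job is handed in.

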